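# Release the ratchet and lower the lever of a bench filter press

### The job

Close the bench filter press: press the red pawl pad down to free the ratchet, then push the blue lever down by its black crossbar, past all the teeth, until it is fully down. Only push with the fingertips, do not force the lever while the pawl is still engaged, and do not lift the lever. Leave the jar, the amber bottle and the beaker where they stand.

Things in the scene. Friction and masses are not known exactly. Their poses are not given: they have to be found in the camera images.
- press: Bench filter press, fixed: dark base plate 140 (x) x 400 (y) x 18 mm; origin at its underside's centre, on the table; z up, y from the pawl end to the crossbar end. White post (x -33 to -15, 70 mm wide at y -30, 168 mm tall) carries the lever hinge; aluminium filter cell, 62 mm diameter, top at 72 mm, at y +85. Lever and pawl move in the plane x = 0.
- lever (a joint): Angle of the blue lever above level, rad: 0 = fully down on its stop (level); starts at 0.56 to 0.68, crossbar end raised. The hinge is stiff: the lever stays where it is left; about 3 to 7 N straight down on the crossbar moves it. While the pawl is engaged a tooth stops it at about 0.54.
- lever_hinge (a point): Hinge point of the lever, at the centre of the steel toothed wheel (120 mm diameter over the teeth, 14 mm thick): x 0, y -30, z 120 mm in the press frame; the hinge line is parallel to the press x axis.
- lever_bar (a point): Centre of the black round crossbar at the lever's end: 28 mm diameter, 90 mm long along the press x axis, 210 mm from the hinge. At lever angle a it lies at y = -30 + 210 cos(a), z = 120 + 210 sin(a) mm in the press frame. Push on its top, 14 mm above this point, and follow the arc.
- pawl (a joint): Angle of the red pawl, rad: 0 = engaged, nose between the teeth (as at the start); grows as its pad is pressed down to the stop at 0.3. The nose is clear of the teeth above about 0.15; it counts as free above 0.2. The pivot is stiff, without a spring: about 4 to 5 N on the pad moves it and it stays where it is left.
- pawl_pad (a point): Centre of the top face of the red pawl pad, 42 (x) x 36 (y) x 10 mm, at the -y end of the press; at the start at x 0, y -180, z 80 mm in the press frame, facing up, open from above. It turns about a pivot at y -86, z 55 mm, parallel to the press x axis; pressed fully it has gone down 28 mm.
- jar: Bystander: clear sample jar with red cap, 48 mm diameter, 65 mm tall, loose, origin at the centre of its underside. It stands beside the press, on the far (+x) side.
- amber: Bystander: amber bottle with black cap, 38 mm diameter, 85 mm tall, loose, origin at the centre of its underside. It stands beside the press, on the far (+x) side.
- beaker: Bystander: white plastic beaker, 60 mm diameter, 70 mm tall, loose, origin at the centre of its underside. It stands beside the press, on the far (+x) side.

How it is judged:
On the way, in this order (a step that is already met when the one before it is completed fails the run):
1. the pawl is pressed free while the lever is still up (value of joint pawl above 0.2 rad and value of joint lever above 0.42 rad), for 0.2 s.
2. the lever is pushed fully down (value of joint lever below 0.04 rad), for 0.2 s.
At the end, for the whole second after the job is handed in: The lever is fully down (within 0.04 rad of level, about 8 mm at the crossbar) and at rest, the pawl is still free (above 0.2 rad), and the jar, bottle and beaker are within 30 mm of where they stood (value of joint lever below 0.04 rad and velocity of joint lever between -0.05 and 0.05 rad/s and value of joint pawl above 0.2 rad and distance of each of jar, amber, beaker from where it was at the start of the episode below 0.03 m); the robot touches nothing.
It fails at once if the lever was forced down with the pawl still engaged (value of joint lever below 0.4 rad and value of joint pawl below 0.1 rad).
It fails at once if the lever was lifted (value of joint lever above 0.8 rad).
It fails at once if a bystander was displaced, lifted or tipped (distance of any of jar, amber, beaker from where it was at the start of the episode above 0.03 m or angle between any of jar, amber, beaker's own z axis and vertical above 0.5 rad).
It also fails if it takes over 42 s, if anything falls off the work surface, if the arm or the gripper's body presses on something with over 40 N, if the wrist force passes 120 N, or if a joint passes its speed limit or range.

### The arm

A 7-joint arm with a two-finger parallel gripper is mounted at the origin on the work surface. World frame = base frame: x ahead of the robot, y to its left, z up, the work surface at z = 0. Lengths are in m, angles in rad, forces in N, time in s.
With the tool pointing down it reaches from about 0.425 to 0.925 m from the base axis. Payload 6.8 kg.
Tool frame: the origin (TCP) lies on the front face of the gripper's body, between the roots of the fingers; the fingertips stand 73 mm ahead of it and the grasp point (between the pads) lies 54 mm ahead of it; z points along the fingers, y is the line along which they close (so a half turn about z gives the same grasp; the last joint's range is limited). The gripper opens to 85 mm and grips with 20 to 120 N. Pads are 22 mm wide; open, the fingers measure 114 mm over their backs; the gripper's body (76 mm by 85 mm) begins 54 mm behind the grasp point. The pads swing forward as they close: fully open they stand 13 mm farther back than shut.
Start: joints at [-1.21, 0.477, 0.022, 1.555, -0.011, 1.109, -0.083], TCP at [0.305, 0.602, 0.304] pointing down, gripper open.
Joint ranges: [-2.96, 2.96], [-0.34, 2.1], [-1.41, 1.46], [0.24, 2.44], [-1.37, 4.51], [0.17, 1.92], [-2.96, 2.96]. Speed limits (rad/s): [2.39, 2.39, 3.14, 3.14, 3.14, 3.14, 3.14].

### API

Orientations are given as a unit quaternion [w, x, y, z].
In Python, from station import bot, optics gives the robot as it stands.
- The arm moves only by the tool drive_tool, never from a script. Its argument "deltas" is a list of rows, each an object with "gripper": the closure in counts, from 0 (fully open) to 255 (shut); "offset": the shift along the tool's x, y, z in units of 1000 mm (1.0 is 1000 mm), a list of three; "angular": the turn, a rotation vector about the tool's x, y, z in units of 45 degrees (1.0 is 45 degrees), a list of three. In form: [{"gripper": gripper, "offset": [dx, dy, dz], "angular": [rx, ry, rz]}, ...]. A call has 1 to 5 rows; each row is the pose to reach, as a shift and turn from the pose commanded when the call began, along the tool's axes at that moment; what a row does not reach only later rows make up. A row lasts 1/10 s, in which the tool goes at most 50 mm and 8.59 degrees, less where a joint would pass 70% of its speed; a pose out of reach is approached as far as the arm can. A call with a number of a shift or a turn outside -1 to 1 is refused whole. A call with a gripper value outside its range is refused whole. The fingers move at their own pace and stop on an object; "grip_force" is the grip in N (left out, the last holds). Time passes only in rows, so rows that repeat a pose let the fingers close. It gives the time, the measured TCP pose, the force, the opening and the grip force at its end, in the units of the state.
- bot.get_obs(): the state, without advancing time (a new reading comes with each control period).
- optics.read_camera(name): name is "scene" or "top" or "wrist"; returns the picture (420x560x3 uint8, blue, green, red); there is no depth.
- optics.camera_model(name): a dict with "fx", "fy", "cx", "cy" (pixels), "cam_to_world" (4x4, takes a point from camera to world coordinates). Camera axes: x right, y up, looking along -z (the intrinsics and any distortion apply to the point x, -y, -z); pixel columns grow to the right and rows downward; lengths in m; the calibration is good to about 2 mm. A picture is of the moment at which its call begins: read the wrist's pose just before it. camera_model takes no time and is no camera call; for the wrist camera it gives the pose at the moment of the call.
- bot.hand_in(): hands the job in; it is judged then, once.
The state is a dict: "t": time; "q": joint angles; "joint_vel": joint speeds; "joint_torque": joint torques, N m; "eef_pos": TCP position; "tool_rot": TCP orientation; "contact_force": force on the tool from outside, world axes, zero at the start; "torque": the same for the moment, N m; "gripper_width": opening from 0.0 (shut) to 1.0 (fully open); "grasp_force": force on a finger pad.
Only numpy, scipy, OpenCV 4.12 (cv2) and the standard library are available. Lean on these libraries where they do the work, as an engineer would, in place of code of your own. Each camera call takes 0.05 s, during which the arm holds its last target. There are 200 camera calls.

## Working session

There is one attempt and no reset: what is moved stays moved. The work goes in short steps, Python scripts to look and compute and a tool call to move; the robot and the scene stay as the last step left them, time stands still between calls to the robot, and variables do not carry over. Pictures are saved under pics/ and viewed, at most 10 in all, crops included, and the job is handed in when it is done.

Besides the shell and the picture viewer there is one more tool, called after "Request:" by a JSON object that holds its "method" and its "body". drive_tool: Moves the arm, as the interface text tells. Its arguments: {"type":"object","properties":{"deltas":{"type":"array"},"grip_force":{"type":"number"}},"required":["deltas"]}

```bash
mkdir -p pics; python3 - <<'E'
from station import bot, optics
import cv2,numpy as np
o=bot.get_obs(); print(o)
for n in("scene","top"):
    cv2.imwrite(f"pics/{n}0.png",optics.read_camera(n)); m=optics.camera_model(n); print(n,{k:np.round(v,4).tolist() if not isinstance(v,str) else v for k,v in m.items()})
E
```

```text
{'t': 0.0, 'q': array([-1.21011409,  0.47782501,  0.02230827,  1.55647404, -0.01149759,
        1.10928198, -0.0830909 ]), 'joint_vel': array([-7.03083189e-04,  1.66777815e-03,  2.55462215e-04, -5.88549482e-04,
       -5.75067479e-05, -1.89425929e-03, -2.95514288e-04]), 'joint_torque': array([ 7.69035742e-04, -5.96472037e+01,  1.60818145e+00, -2.81189364e+01,
        1.25370894e-02,  9.39666963e-03, -9.69711692e-06]), 'eef_pos': array([0.30474337, 0.60176961, 0.30289874]), 'tool_rot': array([-1.53702358e-04,  2.32221761e-01,  9.72662423e-01, -9.17554082e-04]), 'contact_force': array([ 0.40727176,  0.54874954, -0.70199016]), 'torque': array([-0.02859562, -0.01818805, -0.06565225]), 'grasp_force': 0.0, 'gripper_width': 1.0020584491700506}
scene {'fx': 434.952, 'fy': 434.952, 'cx': 273.4008, 'cy': 209.5503, 'cam_to_world': [[-0.5791, -0.7091, 0.4022, 0.965], [0.8151, -0.4942, 0.3022, 0.2797], [-0.0155, 0.5029, 0.8642, 0.8029], [0.0, 0.0, 0.0, 1.0]]}
top {'fx': 394.1582, 'fy': 394.1582, 'cx': 277.2565, 'cy': 207.1222, 'cam_to_world': [[-0.0143, 0.9971, -0.0744, 0.5646], [-0.9992, -0.0171, -0.0368, 0.0108], [-0.0379, 0.0738, 0.9966, 0.8375], [0.0, 0.0, 0.0, 1.0]]}
```

View pics/scene0.png

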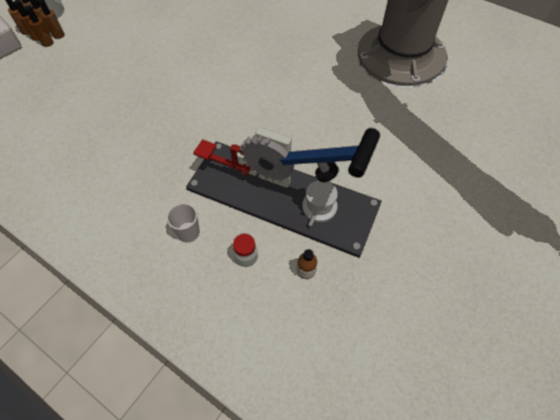

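View pics/top0.png

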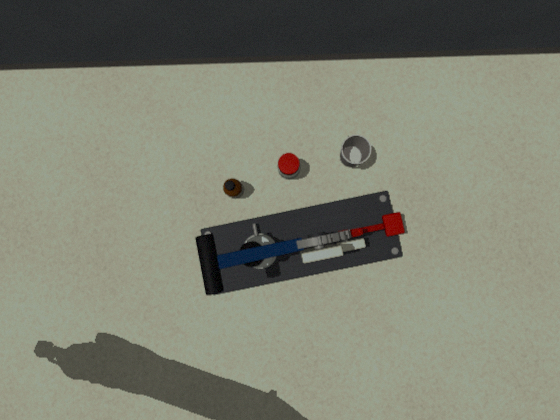

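The top view shows the pad at (394,224), the crossbar at (209,265) and plate corners at (387,192), (402,257). The scene view shows the pad at (205,150), the bar at (364,152) and plate corners at (188,188), (361,249), (380,204). The bystanders are on the +x side.

```bash
cat >h.py <<'E'
import numpy as np
from station import bot, optics
def proj(n,P):
    m=optics.camera_model(n); T=np.linalg.inv(m["cam_to_world"]); c=T[:3,:3]@np.asarray(P)+T[:3,3]
    return np.array([m["cx"]+m["fx"]*c[0]/-c[2], m["cy"]+m["fy"]*c[1]/c[2]])
def W(p,l):  # press mm -> world
    c,s=np.cos(p[2]),np.sin(p[2]); x,y,z=np.array(l)/1e3
    return np.array([p[0]+c*x-s*y,p[1]+s*x+c*y,z])
def bar(a): return [0,-30+210*np.cos(a),120+210*np.sin(a)]
E
python3 - <<'E'
from h import *
from scipy.optimize import least_squares
print([k for k in optics.camera_model("top")])
M=[("top",[70,-200,18],(387,192)),("top",[-70,-200,18],(402,257)),("top",[0,-180,80],(394,224)),("top",None,(209,265)),
("scene",[70,-200,18],(188,188)),("scene",[70,200,18],(360,249)),("scene",[-70,200,18],(380,204)),("scene",[0,-180,80],(205,149.5)),("scene",None,(364,152))]
f=lambda p:np.concatenate([proj(n,W(p,l or bar(p[3])))-px for n,l,px in M])
r=least_squares(f,[.6,0,0,.6],loss="soft_l1"); p=r.x; print(p); print(f(p).reshape(-1,2).round(1))
np.save("p.npy",p)
for n,l in(("pad",[0,-180,80]),("bar",bar(p[3])),("bar0",bar(0))): print(n,W(p,l).round(4))
o=bot.get_obs()
from scipy.spatial.transform import Rotation as R
q=o["tool_rot"]; Rm=R.from_quat([*q[1:],q[0]]).as_matrix(); print(Rm.round(3))
t=W(p,[0,-180,80])+[0,0,.073+.05]; print("to above pad, tool axes",(Rm.T@(t-o["eef_pos"])).round(4))
E
```

```text
['fx', 'fy', 'cx', 'cy', 'cam_to_world']
[ 0.55159125 -0.00479265  0.18601298  0.56880497]
[[ 0.7 -2. ]
 [ 0.9 -0.3]
 [-0.6  0.1]
 [-0.4 -1.2]
 [-2.7 -3.7]
 [ 1.   4.9]
 [ 2.7 -5.5]
 [-0.2 -3.5]
 [ 0.9 -0.6]]
pad [ 0.5849 -0.1817  0.08  ]
bar [0.5244 0.1396 0.2331]
bar0 [0.5183 0.1721 0.12  ]
[[-0.892  0.452 -0.001]
 [ 0.452  0.892 -0.002]
 [-0.    -0.002 -1.   ]]
to above pad, tool axes [-0.6039 -0.5722  0.1011]
```

Request:
{"method": "drive_tool", "body": {"deltas": [{"gripper":255,"offset":[0,0,-0.05],"angular":[0,0,0]},{"gripper":255,"offset":[0,0,-0.1],"angular":[0,0,0]},{"gripper":255,"offset":[-0.036,-0.034,-0.1],"angular":[0,0,0]},{"gripper":255,"offset":[-0.072,-0.068,-0.1],"angular":[0,0,0]},{"gripper":255,"offset":[-0.108,-0.102,-0.1],"angular":[0,0,0]}]}}

```text
t: 0.6
eef_pos: [0.3555, 0.4607, 0.4037]
tool_rot: [0.0, 0.232, 0.973, -0.0]
contact_force: [1.2, 0.0, -0.4]
gripper_width: 0.142
grasp_force: 0.0
```

Request:
{"method": "drive_tool", "body": {"deltas": [{"gripper":255,"offset":[-0.036,-0.034,0],"angular":[0,0,0]},{"gripper":255,"offset":[-0.072,-0.068,0],"angular":[0,0,0]},{"gripper":255,"offset":[-0.108,-0.102,0],"angular":[0,0,0]},{"gripper":255,"offset":[-0.144,-0.136,0],"angular":[0,0,0]},{"gripper":255,"offset":[-0.18,-0.17,0],"angular":[0,0,0]}]}}

```text
t: 1.1
eef_pos: [0.4391, 0.2272, 0.4037]
tool_rot: [-0.0, 0.232, 0.973, -0.0]
contact_force: [0.9, -0.4, 0.7]
gripper_width: 0.001
grasp_force: 0.0
```

Request:
{"method": "drive_tool", "body": {"deltas": [{"gripper":255,"offset":[-0.036,-0.034,0],"angular":[0,0,0]},{"gripper":255,"offset":[-0.072,-0.068,0],"angular":[0,0,0]},{"gripper":255,"offset":[-0.108,-0.102,0],"angular":[0,0,0]},{"gripper":255,"offset":[-0.144,-0.136,0],"angular":[0,0,0]},{"gripper":255,"offset":[-0.18,-0.17,0],"angular":[0,0,0]}]}}

```text
t: 1.6
eef_pos: [0.5228, -0.0056, 0.4038]
tool_rot: [-0.0, 0.232, 0.973, 0.0]
contact_force: [1.3, 0.2, -0.1]
gripper_width: 0.001
grasp_force: 0.0
```

Request:
{"method": "drive_tool", "body": {"deltas": [{"gripper":255,"offset":[-0.036,-0.034,0],"angular":[0,0,0]},{"gripper":255,"offset":[-0.072,-0.068,0.02],"angular":[0,0,0]},{"gripper":255,"offset":[-0.108,-0.103,0.05],"angular":[0,0,0]},{"gripper":255,"offset":[-0.136,-0.13,0.08],"angular":[0,0,0]},{"gripper":255,"offset":[-0.136,-0.13,0.12],"angular":[0,0,0]}]}}

```text
t: 2.1
eef_pos: [0.5865, -0.1871, 0.2847]
tool_rot: [0.003, 0.235, 0.972, -0.001]
contact_force: [0.4, 0.3, 0.6]
gripper_width: 0.004
grasp_force: 0.0
```

```bash
python3 - <<'E'
from h import *
import cv2
p=np.load("p.npy")
o=bot.get_obs();print(o["eef_pos"])
for n in("wrist","scene"):
    print(n,"pad",proj(n,W(p,[0,-180,80])),"tip",proj(n,o["eef_pos"]-[0,0,.073]))
    cv2.imwrite(f"pics/{n}1.png",optics.read_camera(n))
E
```

```text
[ 0.58648847 -0.18712929  0.28468514]
wrist pad [279.53050555 192.87719257] tip [273.91533457 272.77985454]
scene pad [204.75487358 145.97944133] tip [191.11707456 100.41350148]
```

View pics/wrist1.png

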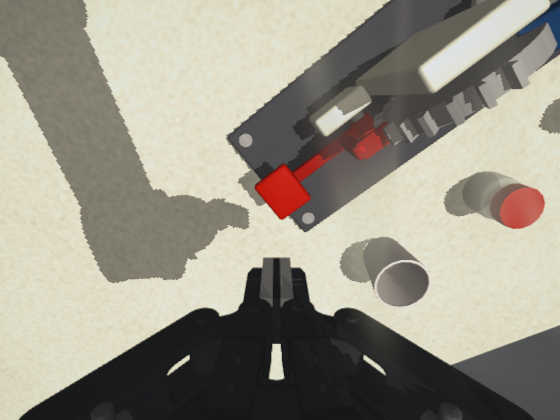

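The wrist view shows the pad centred at (283,191), within 4 px of the prediction. I'll descend from here.

Request:
{"method": "drive_tool", "body": {"deltas": [{"gripper":255,"offset":[0,0,0.04],"angular":[0,0,0]},{"gripper":255,"offset":[0,0,0.08],"angular":[0,0,0]},{"gripper":255,"offset":[0,0,0.11],"angular":[0,0,0]},{"gripper":255,"offset":[0,0,0.11],"angular":[0,0,0]}]}}

```text
t: 2.6
eef_pos: [0.5838, -0.1788, 0.1715]
tool_rot: [-0.003, 0.231, 0.973, 0.0]
contact_force: [-0.3, -0.5, -0.2]
gripper_width: 0.003
grasp_force: 0.0
```

Request:
{"method": "drive_tool", "body": {"deltas": [{"gripper":255,"offset":[0,0,0.01],"angular":[0,0,0]},{"gripper":255,"offset":[0,0,0.018],"angular":[0,0,0]},{"gripper":255,"offset":[0,0,0.026],"angular":[0,0,0]},{"gripper":255,"offset":[0,0,0.032],"angular":[0,0,0]},{"gripper":255,"offset":[0,0,0.036],"angular":[0,0,0]}]}}

```text
t: 3.1
eef_pos: [0.5867, -0.1829, 0.1391]
tool_rot: [0.002, 0.233, 0.973, -0.001]
contact_force: [1.4, -5.0, 4.6]
gripper_width: 0.002
grasp_force: 2.9
```

Request:
{"method": "drive_tool", "body": {"deltas": [{"gripper":255,"offset":[0,0,0.004],"angular":[0,0,0]},{"gripper":255,"offset":[0,0,0.008],"angular":[0,0,0]},{"gripper":255,"offset":[0,0,0.01],"angular":[0,0,0]},{"gripper":255,"offset":[0,0,0.011],"angular":[0,0,0]}]}}

```text
t: 3.5
eef_pos: [0.5866, -0.1831, 0.128]
tool_rot: [0.002, 0.233, 0.972, -0.001]
contact_force: [1.7, -5.7, 4.9]
gripper_width: -0.001
grasp_force: 2.7
```

Request:
{"method": "drive_tool", "body": {"deltas": [{"gripper":255,"offset":[0,0,0.002],"angular":[0,0,0]},{"gripper":255,"offset":[0,0,0.003],"angular":[0,0,0]},{"gripper":255,"offset":[0,0,0.003],"angular":[0,0,0]}]}}

```text
t: 3.8
eef_pos: [0.5868, -0.1832, 0.1258]
tool_rot: [0.002, 0.233, 0.972, -0.001]
contact_force: [-0.6, -4.3, 9.2]
gripper_width: 0.002
grasp_force: 5.2
```

The force is rising at the expected stop, so the pawl is free. Next I lift and travel to above the crossbar.

Request:
{"method": "drive_tool", "body": {"deltas": [{"gripper":255,"offset":[0,0,-0.04],"angular":[0,0,0]},{"gripper":255,"offset":[0,0,-0.09],"angular":[0,0,0]},{"gripper":255,"offset":[0,0,-0.14],"angular":[0,0,0]},{"gripper":255,"offset":[0,0,-0.19],"angular":[0,0,0]},{"gripper":255,"offset":[0,0,-0.24],"angular":[0,0,0]}]}}

```text
t: 4.3
eef_pos: [0.5847, -0.1805, 0.3658]
tool_rot: [-0.0, 0.232, 0.973, 0.0]
contact_force: [0.2, 0.2, -0.1]
gripper_width: -0.0
grasp_force: 0.0
```

```bash
python3 - <<'E'
from h import *
import cv2
from scipy.spatial.transform import Rotation as R
p=np.load("p.npy"); a,b=optics.read_camera("scene"),optics.read_camera("top")
s=cv2.resize(a[90:270,150:410],None,fx=2,fy=2); t=cv2.resize(b[170:320,180:440],None,fx=2,fy=2)
cv2.imwrite("pics/c2.png",s); cv2.imwrite("pics/t2.png",t)
o=bot.get_obs();print(o["eef_pos"]); q=o["tool_rot"]; Rm=R.from_quat([*q[1:],q[0]]).as_matrix()
for A in(p[3],.54,.4,.2,0):
    B=W(p,bar(A))+[0,0,.014+.073]; print(A,B.round(4),(Rm.T@(B-o["eef_pos"])).round(4))
for e in(-45,45):print([(proj(n,W(p,[e]+bar(p[3])[1:]))-off)*2 for n,off in(("scene",(150,90)),("top",(180,170)))])
E
```

```text
[ 0.58762576 -0.18211026  0.37143584]
0.5688049685480648 [0.5244 0.1396 0.3201] [0.2024 0.2582 0.0502]
0.54 [0.5238 0.1427 0.315 ] [0.2044 0.2607 0.0553]
0.4 [0.5214 0.1558 0.2888] [0.2128 0.2711 0.0815]
0.2 [0.5191 0.168  0.2487] [0.2208 0.2808 0.1215]
0 [0.5183 0.1721 0.207 ] [0.2238 0.2839 0.1632]
[array([447.10594584,  83.95639392]), array([ 68.18473569, 245.96694061])]
[array([411.51262961, 164.07867861]), array([ 46.46005027, 129.89327831])]
```

View pics/c2.png

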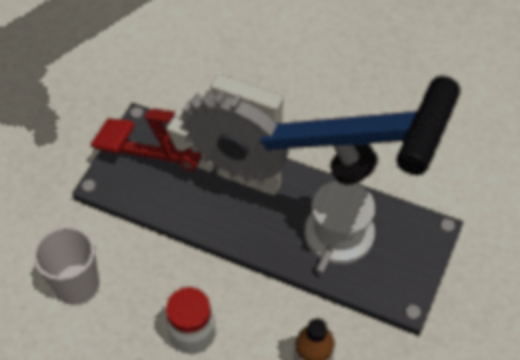

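Request:
{"method": "drive_tool", "body": {"deltas": [{"gripper":255,"offset":[0.029,0.037,0],"angular":[0,0,0]},{"gripper":255,"offset":[0.058,0.074,0],"angular":[0,0,0]},{"gripper":255,"offset":[0.087,0.111,0],"angular":[0,0,0]},{"gripper":255,"offset":[0.116,0.149,0],"angular":[0,0,0]},{"gripper":255,"offset":[0.145,0.186,0],"angular":[0,0,0]}]}}

```text
t: 4.9
eef_pos: [0.5388, 0.0526, 0.3634]
tool_rot: [-0.001, 0.232, 0.973, 0.0]
contact_force: [1.2, 0.1, 0.8]
gripper_width: 0.001
grasp_force: 0.0
```

Request:
{"method": "drive_tool", "body": {"deltas": [{"gripper":255,"offset":[0.029,0.037,0],"angular":[0,0,0]},{"gripper":255,"offset":[0.059,0.074,0],"angular":[0,0,0]},{"gripper":255,"offset":[0.059,0.074,0.015],"angular":[0,0,0]},{"gripper":255,"offset":[0.059,0.074,0.025],"angular":[0,0,0]},{"gripper":255,"offset":[0.059,0.074,0.025],"angular":[0,0,0]}]}}

```text
t: 5.4
eef_pos: [0.5199, 0.142, 0.337]
tool_rot: [-0.002, 0.233, 0.973, -0.001]
contact_force: [0.3, 0.3, 0.1]
gripper_width: -0.001
grasp_force: 0.0
```

```bash
python3 - <<'E'
from h import *
import cv2
p=np.load("p.npy");o=bot.get_obs();print(o["eef_pos"])
for e in(-45,45):print(proj("wrist",W(p,[e]+bar(p[3])[1:])))
cv2.imwrite("pics/w3.png",optics.read_camera("wrist"))
E
```

```text
[0.5198618  0.14200802 0.33700402]
[226.82562045 199.55465167]
[316.90430599 304.44806575]
```

View pics/w3.png

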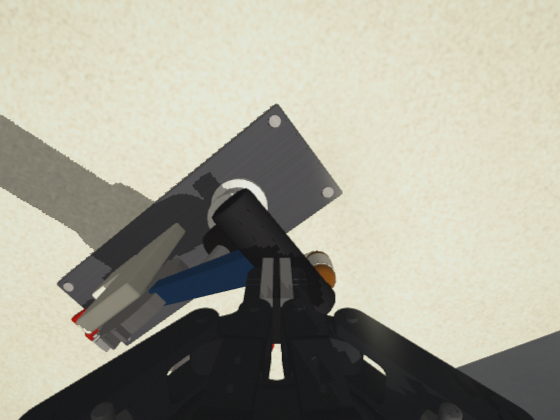

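The bar lies under the fingertips, from about (232,200) to (325,300). Next I push down along the arc.

Request:
{"method": "drive_tool", "body": {"deltas": [{"gripper":255,"offset":[0,0,0.01],"angular":[0,0,0]},{"gripper":255,"offset":[0.002,0.002,0.02],"angular":[0,0,0]},{"gripper":255,"offset":[0.005,0.006,0.03],"angular":[0,0,0]},{"gripper":255,"offset":[0.007,0.009,0.04],"angular":[0,0,0]},{"gripper":255,"offset":[0.009,0.011,0.048],"angular":[0,0,0]}]}}

```text
t: 5.95
eef_pos: [0.518, 0.1601, 0.2914]
tool_rot: [0.0, 0.231, 0.973, 0.002]
contact_force: [-1.6, 6.6, 8.2]
gripper_width: -0.0
grasp_force: 4.0
```

Request:
{"method": "drive_tool", "body": {"deltas": [{"gripper":255,"offset":[0.001,0.001,0.01],"angular":[0,0,0]},{"gripper":255,"offset":[0.002,0.003,0.02],"angular":[0,0,0]},{"gripper":255,"offset":[0.003,0.005,0.03],"angular":[0,0,0]},{"gripper":255,"offset":[0.003,0.006,0.04],"angular":[0,0,0]},{"gripper":255,"offset":[0.003,0.006,0.048],"angular":[0,0,0]}]}}

```text
t: 6.45
eef_pos: [0.5182, 0.1657, 0.2429]
tool_rot: [0.0, 0.232, 0.973, 0.002]
contact_force: [-1.0, 5.3, 4.5]
gripper_width: -0.001
grasp_force: 2.7
```

Next is the last 36 mm, to about z = 0.207.

Request:
{"method": "drive_tool", "body": {"deltas": [{"gripper":255,"offset":[0.001,0.001,0.009],"angular":[0,0,0]},{"gripper":255,"offset":[0.001,0.003,0.018],"angular":[0,0,0]},{"gripper":255,"offset":[0.002,0.004,0.026],"angular":[0,0,0]},{"gripper":255,"offset":[0.002,0.004,0.032],"angular":[0,0,0]},{"gripper":255,"offset":[0.002,0.004,0.036],"angular":[0,0,0]}]}}

```text
t: 6.95
eef_pos: [0.5181, 0.1686, 0.2066]
tool_rot: [0.0, 0.232, 0.973, 0.0]
contact_force: [-0.3, 3.8, 5.4]
gripper_width: -0.005
grasp_force: 2.8
```

Request:
{"method": "drive_tool", "body": {"deltas": [{"gripper":255,"offset":[0,0,0.001],"angular":[0,0,0]},{"gripper":255,"offset":[0,0,0.002],"angular":[0,0,0]},{"gripper":255,"offset":[0,0,0.002],"angular":[0,0,0]},{"gripper":255,"offset":[0,0,0.002],"angular":[0,0,0]}]}}

```text
t: 7.35
eef_pos: [0.5182, 0.1686, 0.2062]
tool_rot: [0.0, 0.232, 0.973, 0.001]
contact_force: [-4.9, 3.0, 16.0]
gripper_width: 0.004
grasp_force: 7.8
```

The force jumped to 16 N with no further motion, so the lever is on its stop. I'll hold briefly, retreat upward and check.

Request:
{"method": "drive_tool", "body": {"deltas": [{"gripper":255,"offset":[0,0,-0.005],"angular":[0,0,0]},{"gripper":255,"offset":[0,0,-0.04],"angular":[0,0,0]},{"gripper":255,"offset":[0,0,-0.08],"angular":[0,0,0]},{"gripper":255,"offset":[0,0,-0.13],"angular":[0,0,0]},{"gripper":255,"offset":[0,0,-0.13],"angular":[0,0,0]}]}}

```text
t: 7.85
eef_pos: [0.5208, 0.1674, 0.3408]
tool_rot: [0.004, 0.233, 0.972, 0.003]
contact_force: [0.0, 0.7, 0.1]
gripper_width: 0.001
grasp_force: 0.0
```

```bash
python3 - <<'E'
from h import *
import cv2
p=np.load("p.npy");o=bot.get_obs();print(o["eef_pos"],o["contact_force"])
for a in (0,.04,.1): print(a,[(proj("scene",W(p,[e]+bar(a)[1:]))-(150,90))*2 for e in(-45,45)])
cv2.imwrite("pics/c4.png",cv2.resize(optics.read_camera("scene")[90:270,150:410],None,fx=2,fy=2))
E
```

```text
[0.52079392 0.16743719 0.34084922] [0.03107982 0.67990466 0.13922049]
0 [array([458.70952064, 173.54407639]), array([427.83259557, 249.05712772])]
0.04 [array([460.2837677 , 168.39516934]), array([429.201623 , 244.3420407])]
0.1 [array([462.03658847, 160.28957074]), array([430.61380438, 236.865647  ])]
```

View pics/c4.png

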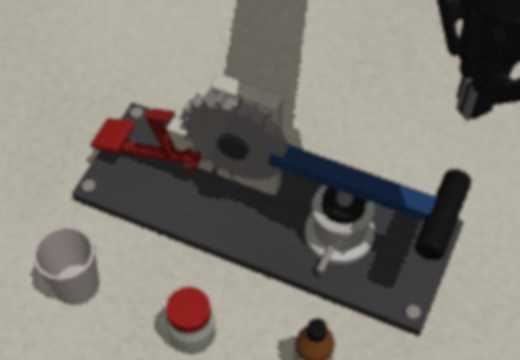

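The picture shows the bar from (456,178) to (429,249), which matches level. The pawl is still down and the bystanders haven't moved, so I'm handing in.

```bash
python3 -c "
from station import bot
print(bot.hand_in())"
```

```text
the job is handed in; nothing more can be done
None
```

The press is closed and handed in: the pawl was pressed to its stop, the lever pushed down onto its stop, and the jar, bottle and beaker look unmoved in the last picture; no verdict came back.

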